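Post the sample tin through the intake flap

TASK

Push the round sample tin across the green feed deck and in through the hanging orange flap of the intake, so that it slides down the chute inside, lid up, then draw back so that the flap swings shut behind it. Only push the tin with the fingers: do not lift it, carry it or tip it over. Leave the small blue disc on the deck and the pots on the desk where they stand.

Things in the scene. Friction and masses are not known exactly. Their poses are not given: they have to be found in the camera images.
- intake: Grey sample intake, fixed. Origin at desk height below the middle of the mouth, where deck ends and chute begins; +x points level into the mouth (the feeding direction), +y to the left of one who looks into it, z up. Its level green feed deck lies 75 mm above the desk, x = -165 to 0 mm, y = -152 to 152 mm, without a rim
- mouth (a point): middle of the mouth's sill, at deck height, at intake x = y = 0. The mouth is 86 mm wide and 46 mm high, up to a grey beam whose top is 125 mm above the desk (50 above the deck). Two fixed steel guide wings, 20 mm high, stand on the deck and flare from the mouth's edges (y = +-44 mm at x = 0) to y = +-61 mm at x = -40 mm
- chute (a point): middle of the polished steel chute's slope, inside at intake x = 50 mm. It falls at 35 degrees from the sill to the back wall (x = 107 mm) under a clear roof. A tin whose middle has passed the sill tips onto it and slides down by itself to the back wall, so the fingers need not go under the beam
- flap (a joint): Orange flap, 82 mm wide, 38 mm long, 3 mm thick, 35 g, hanging by its weight from a pin 116 mm above the desk at intake x = 4 mm. 0 = hanging shut, grows as it swings inward and up, to 1.45 rad. It only swings inward, moves at a light push by the tin (under 1 N), and falls shut by itself when nothing holds it
- flap_edge (a point): middle of the flap's lower edge, 3 mm above the deck when shut
- tin: Round flat pale-grey tin with its lid on, 66 mm across, 24 mm high, about 80 g, loose on the feed deck, to the left or to the right of the mouth. Origin at the centre of its underside, z up through the lid
- blue_disc: Bystander: small blue disc with a silvery middle, 25 mm across, 7 mm high, loose on the deck on the other side of the mouth. Origin at the centre of its underside
- dark_pot: Bystander: sample pot with dark body and white ribbed cap, 56 mm across, 60 mm high, on the desk beside the intake, to its left (others like it stand farther off). Origin at the centre of its underside
- yellow_pot: Bystander: sample pot with yellow body and white ribbed cap, 50 mm across, 54 mm high, on the desk beside the intake, to its left (others like it stand farther off). Origin at the centre of its underside
Things that resemble listed ones, but are neither listed nor needed, are in the scene too. There is more than one size of the tin; the job needs the middle-sized.

How it is judged (in metres and radians):
On the way, in this order (a step that is already met when the one before it is completed fails the run):
1. the tin has pushed the flap open (value of joint flap above 0.3 rad and contact force between tin and flap above 0.01 N), for 0.02 s.
2. the tin has gone down the chute (x of tin in the frame of intake between 0.03 and 0.11 m and y of tin in the frame of intake between -0.045 and 0.045 m and z of tin in the frame of intake below 0.06 m), for 0.1 s.
At the end, for the whole second after the job is handed in: The tin rests on the chute inside the intake, its underside's centre at least 15 mm below deck level and 30 to 110 mm behind the mouth, lid up (tilt under 1 rad); the flap hangs shut (under 0.08 rad); the blue disc has moved less than 25 mm and each pot less than 30 mm (all of step 2 and value of joint flap below 0.08 rad and angle between tin's own z axis and vertical below 1 rad and linear speed of tin below 0.02 m/s and distance of blue_disc from where it was at the start of the episode below 0.025 m and distance of each of dark_pot, yellow_pot from where it was at the start of the episode below 0.03 m); the robot touches nothing.
It fails at once if the tin is lifted more than 12 mm off the deck (z of tin in the frame of intake above 0.087 m).
It fails at once if the tin is tipped over (angle between tin's own z axis and vertical above 1.1 rad).
It fails at once if the blue disc is moved by 25 mm or more (distance of blue_disc from where it was at the start of the episode above 0.025 m).
It fails at once if a pot is moved by 30 mm or more (distance of any of dark_pot, yellow_pot from where it was at the start of the episode above 0.03 m).
It also fails if it takes over 51 s, if anything falls off the work surface, if the arm or the gripper's body presses on something with over 40 N, if the wrist force passes 120 N, or if a joint passes its speed limit or range.

ROBOT

A 6-joint arm with a two-finger parallel gripper is mounted at the origin on a cart in front of the work surface, level with it; the furniture and walls round the work are solid. World frame = base frame: x ahead of the robot, y to its left, z up, the work surface at z = 0. Lengths are in mm, angles in rad, forces in N, time in s.
With the tool pointing down it reaches from about 350 to 800 mm from the base axis. Payload 7.3 kg.
Tool frame: the origin (TCP) lies at the very end of the fingers, on their centre line; the grasp point (between the pads) lies 19 mm behind it; z points along the fingers, y is the direction in which the jaws open and shut (so a half turn about z gives the same grasp; the last joint's range is limited). The gripper opens to 85 mm and grips with 20 to 120 N. Pads are 22 mm wide; open, the fingers measure 114 mm over their backs; the gripper's body (76 mm by 85 mm) begins 54 mm behind the grasp point. The pads swing forward as they close: fully open they stand 13 mm farther back than shut.
Start: joints at [1.017, 0.342, 1.524, -0, 1.275, -0.146], TCP at [208.198, 481.973, 231.322] pointing down, gripper open.
Joint ranges: [-2.53, 2.53], [-0.77, 2.02], [0.04, 2.7], [-1, 4.14], [0.28, 2.66], [-3.11, 3.11]. Speed limits (rad/s): [2.57, 2.57, 3.14, 3.14, 3.14, 3.14].

INTERFACE

Orientations are given as a rotation vector (axis times angle).
In Python, from plant import ctrl gives the robot as it stands. The module is installed in compiled form; this text tells all that it offers.
- The arm moves only by the tool send_rows, never from a script. Its argument "increments" is one flat list of numbers, 5 for each row, row after row: the opening, from 0 (shut) to 1 (fully open), then the shift along the tool's x, y, z in units of 25 mm (1.0 is 25 mm), then the turn about the tool's z in units of 5 degrees (1.0 is 5 degrees). A call has exactly 5 rows; each row shifts and turns the pose as measured when the row begins, along the tool's axes as they then stand; what a row does not reach is not made up. A row lasts 1/10 s, in which the tool goes at most 50 mm and 8.59 degrees, less where a joint would pass 70% of its speed; a pose out of reach is approached as far as the arm can. A call is refused whole if a number of a shift passes 1 or a number of a turn 1, either way. A call with a gripper value outside its range is refused whole. The fingers move at their own pace and stop on an object; "force" is the grip in N (left out, the last holds). Time passes only in rows, so rows that do not move let the fingers close, or fill a call up. It gives the time, the measured TCP pose, the force and the opening at its end, in the units of the state.
- ctrl.sense(): the state, without advancing time (a new reading comes with each control period).
- ctrl.snapshot(name): name is "scene" or "top" or "wrist"; returns the picture (480x640x3 uint8, blue, green, red); there is no depth.
- ctrl.camera_model(name): a dict with "K" (3x3 intrinsics, pixels), "D" ([k1, k2, p1, p2, k3] as OpenCV has them; the pictures are not rectified), "R" (3x3) and "t" (3): a world point X has camera coordinates R X + t; the wrist camera has in their place "tool_from_camera" (4x4, takes a point from camera to tool coordinates, whose origin is the TCP and whose axes are the flange's). Camera axes: x right, y down, z forward; pixel columns grow to the right and rows downward; lengths in mm; the calibration is good to about 2 mm. A picture is of the moment at which its call begins: read the wrist's pose just before it. camera_model takes no time and is no camera call.
- ctrl.job_done(): hands the job in, once; it reports no verdict.
The state is a dict: "time": time; "joint_pos": joint angles; "qd": joint speeds; "joint_efforts": joint torques, N m; "tool_pos": TCP position; "tool_rot": TCP orientation; "contact_force": force on the tool from outside, world axes, zero at the start; "moment": the same for the moment, N m; "width": opening from 0.0 (shut) to 1.0 (fully open).
Only numpy, scipy, OpenCV 4.12 (cv2) and the standard library are available. Lean on these libraries where they do the work, as an engineer would, in place of code of your own. Each camera call takes 0.05 s, during which the arm holds its last target. There are 200 camera calls.

## Working session

There is one attempt and no reset: what is moved stays moved. The work goes in short steps, Python scripts to look and compute and a tool call to move; the robot and the scene stay as the last step left them, time stands still between calls to the robot, and variables do not carry over. Pictures are saved under pics/ and viewed, about 8 in all and at most 12, crops included, and the job is handed in when it is done.

Besides the shell and the picture viewer there is one more tool, called after "Emit:" in YAML: its name, and indented under it one key for each argument. send_rows: Moves the arm, as the interface text tells. Its arguments: {"type":"object","properties":{"increments":{"type":"array"},"force":{"type":"number"}},"required":["increments"]}

```bash
mkdir -p pics
python3 - <<'E'
from plant import ctrl
import cv2,numpy as np
for n in("scene","top"):
    cv2.imwrite(f"pics/{n}0.png",ctrl.snapshot(n))
    m=ctrl.camera_model(n);np.savez(f"{n}.npz",**{k:np.array(v) for k,v in m.items()})
    print(n,np.round(m["K"],0).tolist(),np.round(-np.array(m["R"]).T@np.array(m["t"]),0))
s=ctrl.sense();print(s["time"],s["tool_pos"],s["tool_rot"],s["width"])
E
```

```text
scene [[461.0, 0.0, 321.0], [0.0, 461.0, 242.0], [0.0, 0.0, 1.0]] [  68. -229.  719.]
top [[457.0, 0.0, 319.0], [0.0, 457.0, 243.0], [0.0, 0.0, 1.0]] [ 470.  157. 1088.]
0.1 [208.00462132 481.65826997 230.70105697] [-6.36059992e-01 -3.07603036e+00  2.01197896e-03] 0.9972301947668604
```

View pics/top0.png

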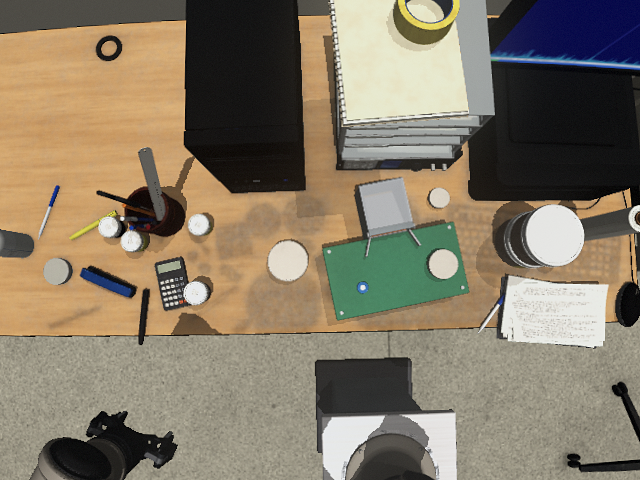

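View pics/scene0.png

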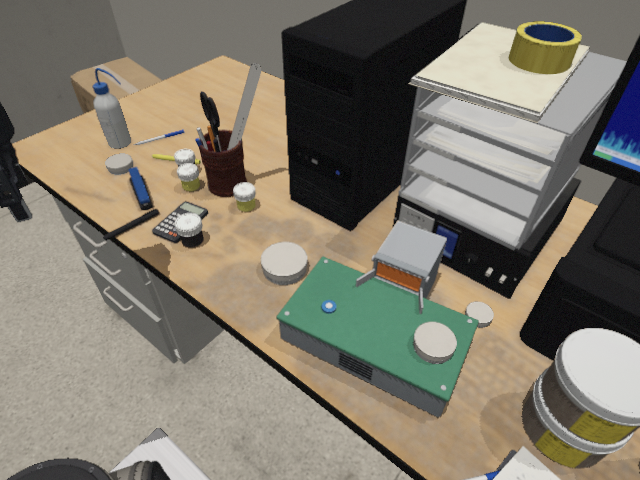

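Top view: the green deck spans (323,250)-(468,292), with the mouth near (393,237). There are three tin candidates: the one on the deck at (443,264), a larger one on the desk at (287,261), and a small one on the desk at (439,198). The deck tin fits the description (middle-sized, on the deck, to the right of the mouth). The blue disc is at (362,287), to the left. I'll confirm in a crop.

Run:
```python
import cv2
i=cv2.imread("pics/top0.png")[165:330,265:485]
cv2.imwrite("pics/crop.png",cv2.resize(i,None,fx=3.6,fy=3.6,interpolation=cv2.INTER_CUBIC))
```

```text
(no output)
```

View pics/crop.png

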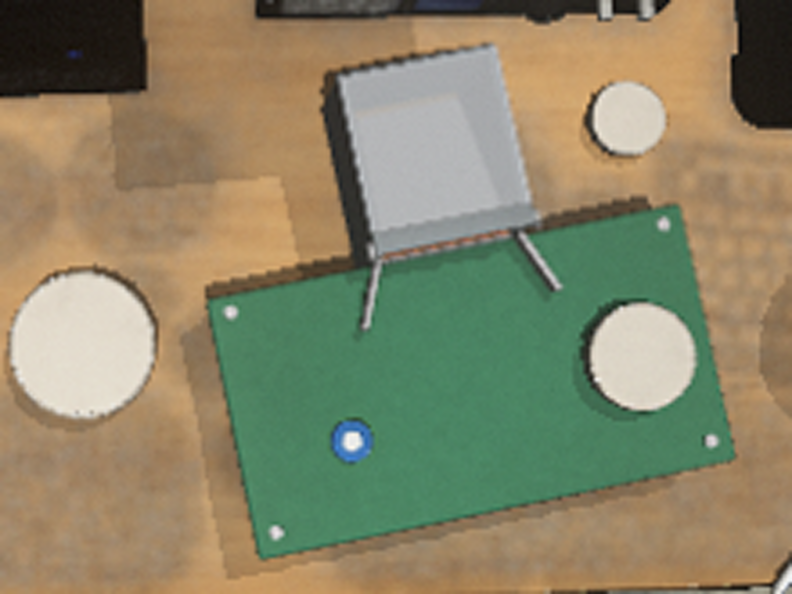

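The crop confirms three sizes. The deck tin at crop (643,356), radius about 53, is the middle one, against about 73 (large) and 38 (small). Deck corners in the crop: (207,297), (680,207), (735,459), (260,557). Disc at (352,441).

```bash
cat > h.py <<'E'
import numpy as np,cv2
def back(uv,z,n="top"):
    m=np.load(f"{n}.npz");p=cv2.undistortPoints(np.array(uv,float).reshape(-1,1,2),m["K"],m["D"])[:,0]
    d=np.c_[p,np.ones(len(p))]@m["R"];c=-m["R"].T@m["t"].ravel()
    return (c+d*((z-c[2])/d[:,2])[:,None])[:,:2]
# intake frame from deck corners
cr=lambda a:(np.array(a,float)+.5)/3.6-.5+[265,165]
E
cat >> h.py <<'E'
C=back(cr([(207,297),(680,207),(735,459),(260,557)]),75)
L=np.array([(0,152),(0,-152),(-165,-152),(-165,152)],float)
mu=C.mean(0);U,_,Vt=np.linalg.svd((L-L.mean(0)).T@(C-mu));R=Vt.T@U.T
o=mu-R@L.mean(0);yaw=np.arctan2(R[1,0],R[0,0])
toI=lambda w:(np.array(w)-o)@R
toW=lambda i:o+np.array(i)@R.T
E
python3 - <<'E'
from h import *
np.set_printoptions(precision=1,suppress=True)
print("mouth",o,"yaw deg",np.degrees(yaw));print("resid",toI(C)-L)
t=back(cr([(643,356)]),99);d=back(cr([(352,441)]),82);print("tin",t,toI(t),"disc",d,toI(d))
print("wing tips",toI(back(cr([(366,327),(559,289)]),95)))
from scipy.spatial.transform import Rotation as Ro
from plant import ctrl
print(Ro.from_rotvec(ctrl.sense()["tool_rot"]).as_matrix())
print({k:np.array(v) for k,v in ctrl.camera_model("wrist").items() if k!="D"})
E
```

```text
mouth [569.2  -0.1] yaw deg 9.694634774613696
resid [[-1.1 -1.1]
 [-2.7  1.8]
 [ 2.3  1.5]
 [ 1.4 -2.2]]
tin [[ 498.7 -114.2]] [[ -88.7 -100.6]] disc [[452.1  62.3]] [[-104.9   81.3]]
wing tips [[-38.8  60.5]
 [-38.9 -59.6]]
[[-0.9  0.4 -0. ]
 [ 0.4  0.9 -0. ]
 [ 0.  -0.  -1. ]]
{'K': array([[387.6,   0. , 324.8],
       [  0. , 387.6, 245.2],
       [  0. ,   0. ,   1. ]]), 'tool_from_camera': array([[  -0. ,   -1. ,   -0.3,   65. ],
       [   1. ,    0. ,   -0. ,   -0.1],
       [   0. ,   -0.3,    1. , -142.2],
       [   0. ,    0. ,    0. ,    1. ]])}
```

Emit:
send_rows:
  increments: [0.45,-0.96,-0.86,0,0,0.45,-0.96,-0.86,0,0,0.45,-0.96,-0.86,0,0,0.45,-0.96,-0.86,0,0,0.45,-0.96,-0.86,0,0]
  force: 40

```text
time: 0.6
tool_pos: [275.3, 332.7, 228.3]
tool_rot: [-0.625, -3.076, 0.007]
contact_force: [1.7, -0.8, 0.3]
width: 0.453
```

```bash
cat > go.py <<'E'
# usage: go.py ix iy z heading_in_intake_deg -> remaining shift in tool units, turn in units
import sys
from h import *
from plant import ctrl
from scipy.spatial.transform import Rotation as Ro
s=ctrl.sense();ix,iy,z,hd=map(float,sys.argv[1:5])
M=Ro.from_rotvec(s["tool_rot"]).as_matrix();p=np.array(s["tool_pos"])
d=np.r_[toW([ix,iy]),z]-p
h=np.degrees(np.arctan2(M[1,0],M[0,0])-yaw)
print("t",round(s["time"],2),"intake",np.round(toI(p[:2]),1),"z",round(p[2],1),"head",round(h%360,1),"w",round(s["width"],2),"F",np.round(s["contact_force"],1))
print("shift units",np.round(M.T@d/25,2),"turn units",round(-((hd-h+180)%360-180)/5,2))
E
python3 go.py -91 -152 231 90
```

```text
t 0.6 intake [-233.7  377.6] z 228.3 head 147.3 w 0.45 F [ 1.7 -0.8  0.3]
shift units [-16.24 -14.75  -0.07] turn units 11.46
```

Emit:
send_rows:
  increments: [0.45,-0.96,-0.87,0,0,0.45,-0.96,-0.87,0,0,0.45,-0.96,-0.87,0,0,0.45,-0.96,-0.87,0,0,0.45,-0.96,-0.87,0,0]

```text
time: 1.1
tool_pos: [344.0, 179.2, 227.6]
tool_rot: [-0.623, -3.074, 0.009]
contact_force: [0.9, 0.5, 0.4]
width: 0.448
```

Emit:
send_rows:
  increments: [0.45,-0.96,-0.87,0,0,0.45,-0.96,-0.87,0,0,0.45,-0.96,-0.87,0,0,0.45,-0.96,-0.87,0,0,0.45,-0.96,-0.87,0,0]

```text
time: 1.6
tool_pos: [413.0, 25.5, 227.1]
tool_rot: [-0.623, -3.072, 0.009]
contact_force: [0.8, 0.2, -0.1]
width: 0.455
```

Emit:
send_rows:
  increments: [0.45,0,0,0,1,0.45,0,0,0,1,0.45,0,0,0,1,0.45,0,0,0,1,0.45,0,0,0,1]

```text
time: 2.1
tool_pos: [413.7, 20.8, 225.4]
tool_rot: [-1.306, -2.848, 0.014]
contact_force: [-1.1, 0.3, 0.4]
width: 0.45
```

Emit:
send_rows:
  increments: [0.45,0,0,0,1,0.45,0,0,0,1,0.45,0,0,0,1,0.45,0,0,0,1,0.45,0,0,0,1]

```text
time: 2.6
tool_pos: [412.3, 20.9, 223.9]
tool_rot: [-1.915, -2.479, 0.02]
contact_force: [-0.6, -0.1, -0.6]
width: 0.454
```

```bash
python3 go.py -91 -152 180 90
```

```text
t 2.6 intake [-151.1   47.1] z 223.9 head 94.9 w 0.45 F [-0.6 -0.1 -0.6]
shift units [-8.14  1.74  1.73] turn units 0.99
```

Emit:
send_rows:
  increments: [0.45,0,0,0,1,0.45,-1,0.25,0,0.1,0.45,-1,0.25,0,0,0.45,-1,0.25,0,0,0.45,-1,0.25,0,0]

```text
time: 3.1
tool_pos: [451.6, -74.1, 222.4]
tool_rot: [-2.032, -2.38, 0.022]
contact_force: [0.7, 0.1, -0.8]
width: 0.451
```

Emit:
send_rows:
  increments: [0.45,-1,0.25,0,0,0.45,-1,0.25,0,0,0.45,-1,0.25,0,0,0.45,-0.8,0.1,0,0,0.45,0,0,0,0]

```text
time: 3.6
tool_pos: [488.4, -170.7, 219.7]
tool_rot: [-2.033, -2.374, 0.024]
contact_force: [0.7, 0.3, 0.4]
width: 0.452
```

```bash
python3 go.py -91 -152 80 90
python3 - <<'E'
from plant import ctrl
import cv2
cv2.imwrite("pics/w1.png",ctrl.snapshot("wrist"))
E
```

```text
t 3.6 intake [-108.4 -154.5] z 219.7 head 89.2 w 0.45 F [0.7 0.3 0.4]
shift units [0.1  0.82 5.57] turn units -0.17
```

View pics/w1.png

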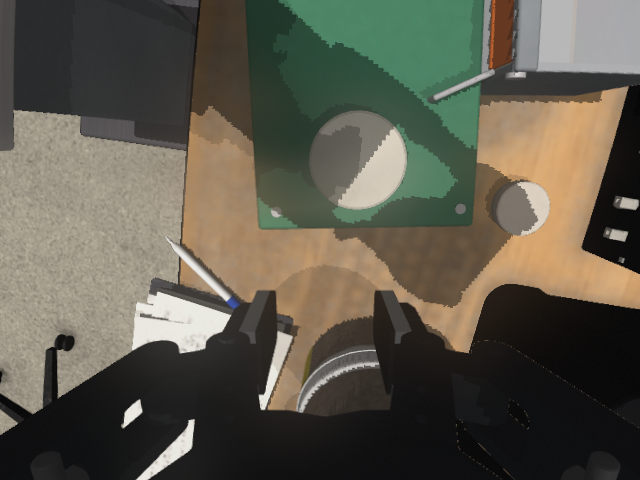

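Wrist view: tin lid at (358,160), both fingers around (320,350), and the rim of the big container at about (345,347), below and beyond the fingers. I'll locate that rim before descending.

```bash
cat > wr.py <<'E'
from h import *
from plant import ctrl
from scipy.spatial.transform import Rotation as Ro
def wback(uv,z):
    s=ctrl.sense();m=ctrl.camera_model("wrist");T=np.eye(4);T[:3,:3]=Ro.from_rotvec(s["tool_rot"]).as_matrix();T[:3,3]=s["tool_pos"]
    T=T@np.array(m["tool_from_camera"]);p=cv2.undistortPoints(np.array(uv,float).reshape(-1,1,2),np.array(m["K"]),np.array(m["D"]))[:,0]
    d=np.c_[p,np.ones(len(p))]@T[:3,:3].T;c=T[:3,3];return toI((c+d*((z-c[2])/d[:,2])[:,None])[:,:2])
E
python3 - <<'E'
from wr import *
np.set_printoptions(precision=1,suppress=True)
print("tin",wback([(358,160)],99),"deck corners",wback([(247,0),(258,228),(473,223)],75))
for z in(0,60,100,130,160,190):print(z,"wrist rim",wback([(350,347)],z)," top edge",toI(back([(497,240),(506,235),(525,225)],z)).tolist())
E
```

```text
tin [[-88.4 -99.8]] deck corners [[-162.4    8. ]
 [-162.7 -150.6]
 [   0.4 -148.1]]
0 wrist rim [[ -89.2 -294.4]]  top edge [[-60.512136863342846, -270.08361903523587], [-52.94535335077519, -294.96058529679766], [-38.19607983357829, -347.76091251877915]]
60 wrist rim [[ -91.7 -260.3]]  top edge [[-61.12141941156172, -245.70331417361425], [-53.97187853724828, -269.2085309966602], [-40.0358998347409, -319.09737703324805]]
100 wrist rim [[ -93.4 -237.6]]  top edge [[-61.5276077770409, -229.44977759919985], [-54.65622866156379, -252.04049479656842], [-41.262446502182584, -299.9883533762272]]
130 wrist rim [[ -94.7 -220.5]]  top edge [[-61.832249051150335, -217.259625168389], [-55.16949125480027, -239.16446764649967], [-42.18235650276394, -285.6565856334616]]
160 wrist rim [[ -95.9 -203.5]]  top edge [[-62.13689032525976, -205.06947273757817], [-55.68275384803686, -226.28844049643087], [-43.10226650334517, -271.32481789069595]]
190 wrist rim [[ -97.2 -186.5]]  top edge [[-62.441531599369206, -192.87932030676737], [-56.19601644127345, -213.41241334636211], [-44.02217650392641, -256.9930501479304]]
```

Emit:
send_rows:
  increments: [0.45,0.34,0.74,0,-0.17,0.45,0,0,1,0,0.45,0,0,1,0,0.45,0,0,1,0,0.45,0,0,1,0]

```text
time: 4.15
tool_pos: [503.4, -153.4, 119.5]
tool_rot: [-2.014, -2.395, 0.019]
contact_force: [-0.2, 0.6, -0.6]
width: 0.45
```

```bash
python3 go.py -89 -146 80 90
```

```text
t 4.15 intake [ -90.6 -140. ] z 119.5 head 90.2 w 0.45 F [-0.2  0.6 -0.6]
shift units [-0.24  0.09  1.58] turn units 0.04
```

Emit:
send_rows:
  increments: [0.45,-0.3,0.05,0.3,0,0.45,-0.05,0,0.4,0,0.45,0,0,0.4,0,0.45,0,0,0.3,0,0.45,0,0,0.1,0]

```text
time: 4.65
tool_pos: [504.4, -159.5, 79.2]
tool_rot: [-2.009, -2.395, 0.019]
contact_force: [-0.0, 0.1, -0.4]
width: 0.453
```

```bash
python3 go.py -89 -146 80 90
python3 - <<'E'
from plant import ctrl
import cv2
cv2.imwrite("pics/w2.png",ctrl.snapshot("wrist"))
E
```

```text
t 4.65 intake [ -90.7 -146.2] z 79.2 head 90.3 w 0.45 F [-0.   0.1 -0.4]
shift units [ 0.01  0.07 -0.03] turn units 0.06
```

View pics/w2.png

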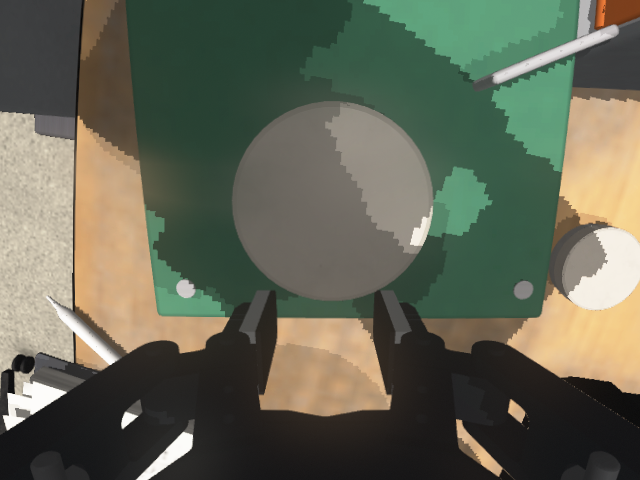

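Emit:
send_rows:
  increments: [0.45,0.3,0,0,0,0.45,0.4,0,0,0,0.45,0.4,0,0,0,0.45,0.4,0,0,0,0.45,0.4,0,0,0]

```text
time: 5.2
tool_pos: [496.4, -110.0, 80.9]
tool_rot: [-2.012, -2.396, 0.018]
contact_force: [0.2, -0.0, -1.5]
width: 0.449
```

```bash
python3 go.py -89 -38 79.5 90
```

```text
t 5.2 intake [-90.2 -96. ] z 80.9 head 90.2 w 0.45 F [ 0.2 -0.  -1.5]
shift units [2.32 0.06 0.06] turn units 0.05
```

Emit:
send_rows:
  increments: [0.45,0.4,0,0.05,0,0.45,0.4,0,0,0,0.45,0.4,0,0,0,0.45,0.35,0,0,0,0.45,0.25,0,0,0]

```text
time: 5.7
tool_pos: [487.8, -60.6, 80.1]
tool_rot: [-2.011, -2.398, 0.018]
contact_force: [-0.0, -0.1, -0.2]
width: 0.447
```

```bash
python3 go.py -89 -38 79.5 90
```

```text
t 5.7 intake [-90.4 -45.8] z 80.1 head 90.3 w 0.45 F [-0.  -0.1 -0.2]
shift units [0.31 0.06 0.03] turn units 0.07
```

Emit:
send_rows:
  increments: [0.45,0.2,0,0,0,0.45,0.1,0,0,0,0.45,0,0,0,0,0.45,0,0,0,0,0.45,0,0,0,0]

```text
time: 6.2
tool_pos: [486.3, -52.0, 80.1]
tool_rot: [-2.01, -2.399, 0.018]
contact_force: [-0.1, -0.2, 0.9]
width: 0.451
```

```bash
python3 go.py -89 -38 79.5 90
python3 - <<'E'
from plant import ctrl
import cv2
cv2.imwrite("pics/w3.png",ctrl.snapshot("wrist"))
E
```

```text
t 6.2 intake [-90.4 -37.2] z 80.1 head 90.4 w 0.45 F [-0.1 -0.2  0.9]
shift units [-0.03  0.06  0.02] turn units 0.08
```

View pics/w3.png

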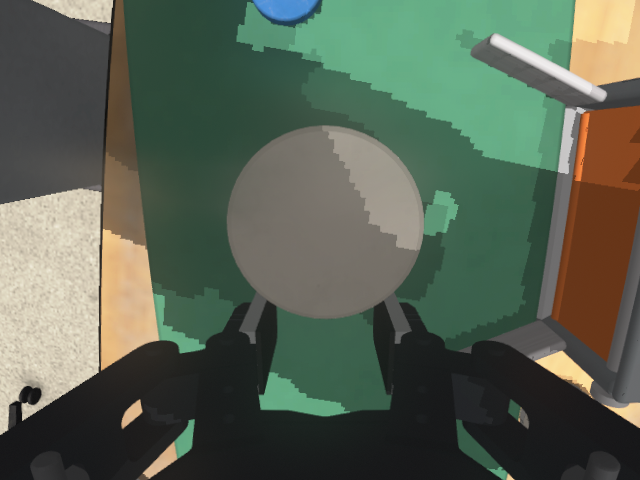

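The tin sits nested against both fingers, with its lid at (325,222). The disc at (285,0) is untouched and the wings are clear.

```bash
python3 -c "
from wr import *
print(wback([(325,222),(424,222),(228,222),(325,126)],99).round(1))"
```

```text
[[ -90.2    2.5]
 [ -58.1    2.8]
 [-122.     2.2]
 [ -90.4   32.5]]
```

Emit:
send_rows:
  increments: [0.45,-0.5,0,0,0,0.45,-0.8,0,0,0,0.45,-0.4,0,-0.8,0,0.45,0,0,-1,0,0.45,0,0,-1,0]

```text
time: 6.75
tool_pos: [493.7, -99.0, 148.6]
tool_rot: [-2.007, -2.392, 0.023]
contact_force: [0.2, -1.1, -0.6]
width: 0.453
```

Emit:
send_rows:
  increments: [0.45,0,0,0,-1,0.45,0,0,0,-1,0.45,0,0,0,-1,0.45,0,0,0,-1,0.45,0,0,0,-1]

```text
time: 7.25
tool_pos: [496.7, -105.8, 153.3]
tool_rot: [-1.429, -2.785, 0.015]
contact_force: [0.7, -0.2, 0.4]
width: 0.448
```

Emit:
send_rows:
  increments: [0.45,0,0,0,-1,0.45,0,0,0,-1,0.45,0,0,0,-1,0.45,0,0,0,-1,0.45,0,0,0,-1]

```text
time: 7.75
tool_pos: [497.1, -111.4, 153.4]
tool_rot: [-0.768, -3.033, 0.013]
contact_force: [0.3, 0.3, -0.1]
width: 0.452
```

Emit:
send_rows:
  increments: [0.45,0,0,0,-1,0.45,0,0,0,-1,0.45,0,0,0,-1,0.45,0,0,0,-1,0.45,0,0,0,-1]

```text
time: 8.25
tool_pos: [497.5, -117.1, 153.4]
tool_rot: [-0.069, -3.127, 0.01]
contact_force: [-0.3, 0.7, 0.3]
width: 0.453
```

```bash
python3 go.py -145 1.5 150 180
```

```text
t 8.25 intake [ -90.4 -103.2] z 153.4 head 167.8 w 0.45 F [-0.3  0.7  0.3]
shift units [3.02 3.63 0.15] turn units -2.45
```

Emit:
send_rows:
  increments: [0.45,0,0,0,-1,0.45,0,0,0,-1,0.45,0.7,0,0,-0.45,0.45,0.8,0.4,0,0,0.45,0.6,0.8,0,0]

```text
time: 8.75
tool_pos: [441.2, -102.8, 153.6]
tool_rot: [0.278, -3.117, 0.011]
contact_force: [0.7, -0.2, -0.6]
width: 0.45
```

```bash
python3 go.py -145 1.5 150 180
```

```text
t 8.75 intake [-143.5  -79.7] z 153.6 head 180.5 w 0.45 F [ 0.7 -0.2 -0.6]
shift units [0.03 3.25 0.13] turn units 0.1
```

Emit:
send_rows:
  increments: [0.45,0.1,1,0,0.1,0.45,0,1,0,0,0.45,0,0.8,0,0,0.45,0,0.3,0.6,0,0.45,0,0,0.6,0]

```text
time: 9.25
tool_pos: [424.5, -28.4, 124.7]
tool_rot: [0.257, -3.124, 0.015]
contact_force: [-0.0, -1.2, -0.1]
width: 0.453
```

```bash
python3 go.py -145 1.5 80 180
```

```text
t 9.25 intake [-147.4   -3.5] z 124.7 head 179.7 w 0.45 F [-0.  -1.2 -0.1]
shift units [-0.11  0.22  1.79] turn units -0.06
```

Emit:
send_rows:
  increments: [0.45,-0.05,0.1,0.4,0,0.45,0,0,0.5,0,0.45,0,0,0.4,0,0.45,0,0,0.2,0,0.45,0,0,0.05,0]

```text
time: 9.75
tool_pos: [425.7, -28.3, 83.2]
tool_rot: [0.254, -3.123, 0.015]
contact_force: [0.1, -0.6, 0.1]
width: 0.453
```

```bash
python3 go.py -145 1.5 80 180
python3 - <<'E'
from plant import ctrl
import cv2
cv2.imwrite("pics/w4.png",ctrl.snapshot("wrist"))
E
```

```text
t 9.75 intake [-146.2   -3.7] z 83.2 head 179.6 w 0.45 F [ 0.1 -0.6  0.1]
shift units [-0.05  0.21  0.12] turn units -0.08
```

View pics/w4.png

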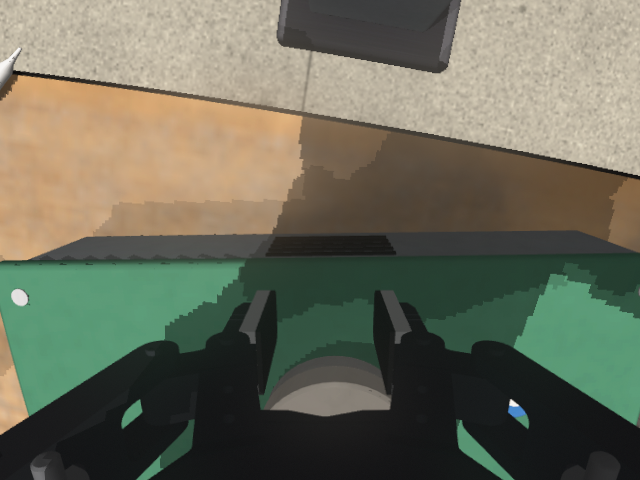

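Emit:
send_rows:
  increments: [0.45,0,0.2,0.1,0,0.45,-0.2,0,0.02,0,0.45,-0.4,0,0,0,0.45,-0.4,0,0,0,0.45,-0.4,0,0,0]

```text
time: 10.3
tool_pos: [462.3, -17.2, 81.0]
tool_rot: [0.253, -3.125, 0.016]
contact_force: [0.8, -0.0, -0.7]
width: 0.449
```

```bash
python3 go.py -18 0 80 180
```

```text
t 10.3 intake [-108.2    1.2] z 81.0 head 179.6 w 0.45 F [ 0.8 -0.  -0.7]
shift units [-3.61 -0.02  0.02] turn units -0.09
```

Emit:
send_rows:
  increments: [0.45,-0.4,0,0,0,0.45,-0.4,0,0,0,0.45,-0.4,0,0,0,0.45,-0.4,0,0,0,0.45,-0.4,0,0,0]

```text
time: 10.8
tool_pos: [516.7, -8.2, 80.5]
tool_rot: [0.254, -3.125, 0.016]
contact_force: [-2.0, -0.1, 1.2]
width: 0.452
```

```bash
python3 go.py -18 0 80 180
python3 - <<'E'
from plant import ctrl
import cv2
i=ctrl.snapshot("scene")[200:400,260:490]
cv2.imwrite("pics/s5.png",cv2.resize(i,None,fx=3,fy=3,interpolation=cv2.INTER_CUBIC))
E
```

```text
t 10.8 intake [-53.1   0.9] z 80.5 head 179.6 w 0.45 F [-2.  -0.1  1.2]
shift units [-1.41 -0.03  0.01] turn units -0.08
```

View pics/s5.png

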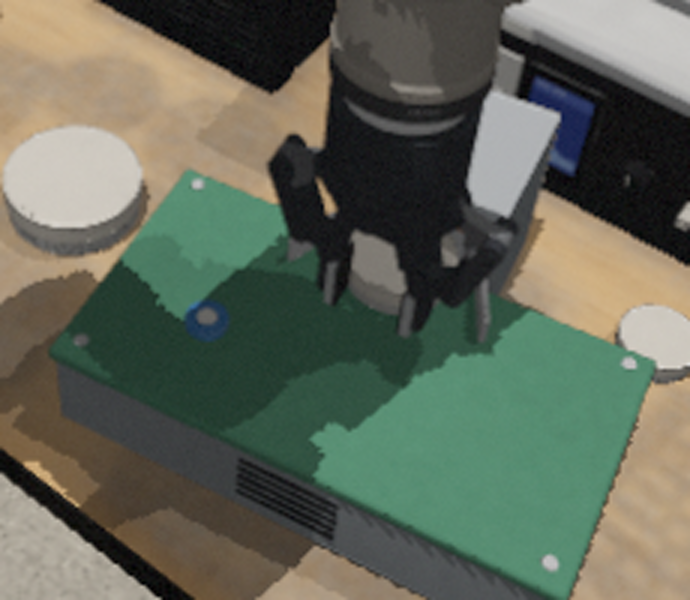

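The tin (about (380,275) in the crop) is nested between the fingers and entering between the wings. The disc hasn't moved.

Emit:
send_rows:
  increments: [0.45,-0.4,0,0,0,0.45,-0.4,0,0,0,0.45,-0.4,0,0,0,0.45,-0.2,0,0,0,0.45,0,0,0,0]

```text
time: 11.35
tool_pos: [555.7, -2.0, 80.2]
tool_rot: [0.255, -3.127, 0.017]
contact_force: [-0.3, 0.1, 0.5]
width: 0.447
```

```bash
python3 go.py -18 0 80 180
python3 - <<'E'
from plant import ctrl
import cv2
i=ctrl.snapshot("scene")[200:400,260:490]
cv2.imwrite("pics/s6.png",cv2.resize(i,None,fx=3,fy=3,interpolation=cv2.INTER_CUBIC))
E
```

```text
t 11.35 intake [-13.6   0.4] z 80.2 head 179.6 w 0.45 F [-0.3  0.1  0.5]
shift units [ 0.18 -0.02  0.01] turn units -0.08
```

View pics/s6.png

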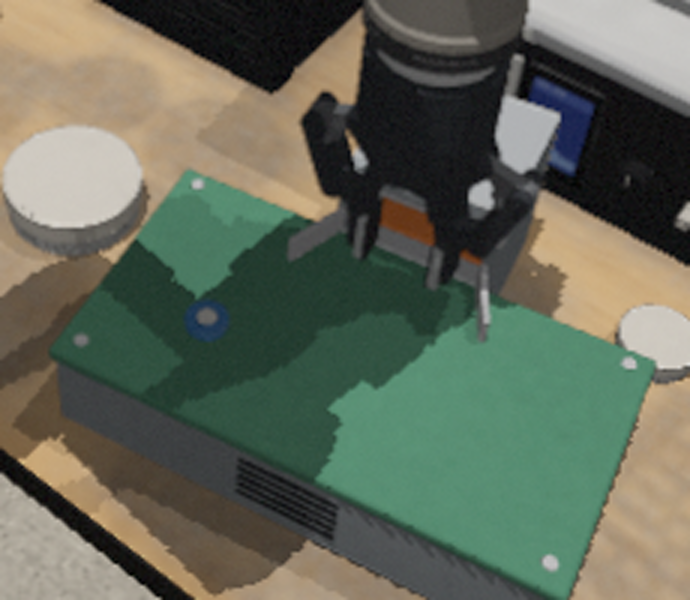

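The tin has gone in and the flap (420,225) appears shut. I'll draw straight back and then up.

Emit:
send_rows:
  increments: [0.45,0.5,0,0,0,0.45,1,0,0,0,0.45,1,0,-0.2,0,0.45,1,0,-1,0,0.45,1,0,-1,0]

```text
time: 11.9
tool_pos: [439.3, -19.6, 133.6]
tool_rot: [0.255, -3.121, 0.014]
contact_force: [-0.2, 0.9, 1.2]
width: 0.448
```

Emit:
send_rows:
  increments: [0.45,0.3,0,-1,0,0.45,0,0,-1,0,0.45,0,0,-1,0,0.45,0,0,-0.5,0,0.45,0,0,0,0]

```text
time: 12.4
tool_pos: [427.1, -20.3, 227.4]
tool_rot: [0.253, -3.123, 0.015]
contact_force: [1.3, 0.5, -0.9]
width: 0.447
```

```bash
python3 go.py -110 0 180 180
python3 - <<'E'
from plant import ctrl
import cv2,numpy as np
a=ctrl.snapshot("scene")[170:370,270:470];b=ctrl.snapshot("top")[165:330,300:480]
f=lambda i:cv2.resize(i,(400,int(400*i.shape[0]/i.shape[1])),interpolation=cv2.INTER_CUBIC)
a,b=f(a),f(b);b=cv2.copyMakeBorder(b,0,400-b.shape[0],0,0,cv2.BORDER_CONSTANT)
cv2.imwrite("pics/f7.png",np.hstack([a,b]))
E
```

```text
t 12.4 intake [-143.4    4. ] z 227.4 head 179.6 w 0.45 F [ 1.3  0.5 -0.9]
shift units [-1.36 -0.13  1.89] turn units -0.09
```

View pics/f7.png

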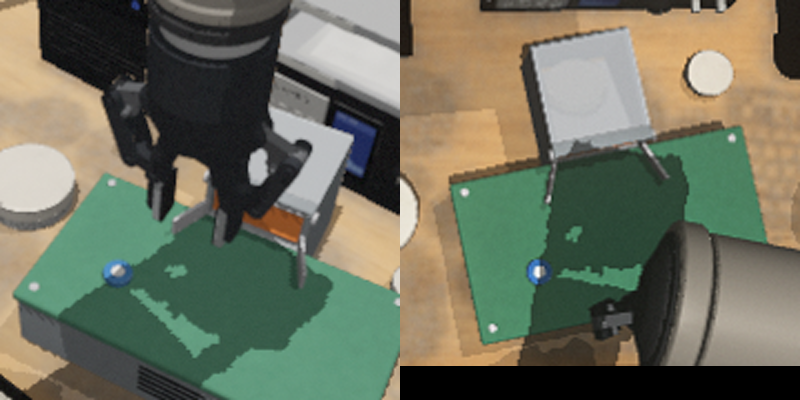

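Left crop: the flap hangs shut at (280,215) and the disc stands at its place. Right crop: the tin shows through the clear roof at about (575,85), lid up. One numeric check, then hand in if it agrees.

Run:
```python
from h import *
from plant import ctrl
t=toI(back([(378.7,203)],45))[0];d=toI(back([(300+138/2.222,165+271/2.222)],82))[0]
print("tin",t.round(1),"disc",d.round(1))
if 35<t[0]<105 and abs(t[1])<35: print(ctrl.job_done())
```

```text
tin [76.2  2.3] disc [-104.4   81.9]
the job is handed in; nothing more can be done
None
```

I pushed the tin left along the deck to the mouth's centre line with the half-open fingers. I then pushed it straight in through the flap, drew back and up, and handed the job in at about 12.5 s of the 51 s allowed.

- **Tin:** the top camera shows it lid up through the clear roof, at intake (76, 2) mm. That position assumes the lid is 45 mm above the desk; I could not measure its height or tilt directly.
- **Flap:** it looked shut in the last scene picture, but I did not measure its angle.
- **Disc:** I measured it at (-104, 82) mm, against (-105, 81) mm at the start, so it has not moved beyond measuring error.
- **Pots:** I did not look at them again. The tool passed above that side of the desk at about 230 mm and felt no contact.

No check failed or disagreed.

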